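# Shade plaque from the drawer unit onto the sloped display stand

### The arm

A 7-joint arm with a two-finger parallel gripper is mounted at the origin on the work surface. World frame = base frame: x ahead of the robot, y to its left, z up, the work surface at z = 0. Lengths are in m, angles in rad, forces in N, time in s.
With the tool pointing down it reaches from about 0.425 to 0.925 m from the base axis. Payload 6.8 kg.
Tool frame: the origin (TCP) lies midway between the tips of the shut fingers; the grasp point (between the pads) lies 19 mm behind it; z points along the fingers, y is the line along which they close (so a half turn about z gives the same grasp; the last joint's range is limited). The gripper opens to 85 mm and grips with 20 to 120 N. Pads are 22 mm wide; open, the fingers measure 114 mm over their backs; the gripper's body (76 mm by 85 mm) begins 54 mm behind the grasp point. The pads swing forward as they close: fully open they stand 13 mm farther back than shut.
Start: joints at [-1.317, 0.477, 0.022, 1.555, -0.011, 1.109, -0.083], TCP at [0.239, 0.631, 0.231] pointing down, gripper open.
Joint ranges: [-2.96, 2.96], [-0.34, 2.1], [-1.41, 1.46], [0.24, 2.44], [-1.37, 4.51], [0.17, 1.92], [-2.96, 2.96]. Speed limits (rad/s): [2.39, 2.39, 3.14, 3.14, 3.14, 3.14, 3.14].

### API

Orientations are given as a rotation vector (axis times angle).
In Python, from bench import r gives the robot as it stands. The module is installed in compiled form; this text tells all that it offers.
- The arm moves only by the tool apply_moves, never from a script. Its argument "rows" is a list of rows, each a list of 6 numbers: the shift along the tool's x, y, z scaled (see below), then the turn, a rotation vector about the tool's x, y, z scaled (see below). A call has 1 to 5 rows; each row is the pose to reach, as a shift and turn from the pose commanded when the call began, along the tool's axes at that moment; what a row does not reach only later rows make up. The controller multiplies each number of a shift by 0.25 m and each number of a turn by 90 degrees. A row lasts 1/8 s, in which the tool goes at most 62.5 mm and 10.7 degrees, less where a joint would pass 70% of its speed; a pose out of reach is approached as far as the arm can. A call with a number of a shift or a turn outside -1 to 1 is refused whole. A call with a gripper value outside its range is refused whole. "claw" is the opening, from 0 (shut) to 1 (fully open), set as the call begins (left out, the last holds). The fingers move at their own pace and stop on an object; "newtons" is the grip in N (left out, the last holds). Time passes only in rows, so rows that repeat a pose let the fingers close. It gives the time, the measured TCP pose, the force, the opening and the grip force at its end, in the units of the state.
- r.get_obs(): the state, without advancing time (a new reading comes with each control period).
- r.grab_frame(name): name is "scene" or "top" or "wrist"; returns a dict with "pixels" (400x640x3 uint8, red, green, blue), "intrinsics" (3x3 intrinsics, pixels), "eye" and "attitude" of the camera in the world. Camera axes: x right, y up, looking along -z (the intrinsics and any distortion apply to the point x, -y, -z); pixel columns grow to the right and rows downward; lengths in m; the calibration is good to about 2 mm. The wrist camera is an equidistant fisheye: a pixel r from the principal point sees the ray r / f radians off the axis. A picture is of the moment at which its call begins. There is no depth.
- r.hand_in(): hands the job in; it is judged then, once.
Trained networks look in a picture, given as the dict that the camera call returned (one of the last four; its "shot" number tells which), for a name from the list of things; names that differ only in an ending like _2 or _b are one class to them, and where a whole thing is asked for, a point or a joint stands for the part that bears it (a point fixed in the world has none). Each returns a list of dicts, best first, with "conf" (0 to 1); they miss things now and then, are a little off and sometimes report something else, mostly with a low value. They report only what shows in the picture. A call takes as long as a camera call. They do not tell look-alikes from the thing itself.
- r.search_frame(picture, thing): "rect" ([left, top, width, height] in pixels, round what is visible of it).
- r.outline_of(picture, thing): "pixels" (400x640 bool, what is visible of it) and "rect" ([left, top, width, height] in pixels, round what is visible of it).
- r.landmark_of(picture, thing): "point" ([column, row] in pixels: a listed point, or the origin of a listed thing).
The state is a dict: "clock": time; "joints": joint angles; "qvel": joint speeds; "tau": joint torques, N m; "tcp_pos": TCP position; "orientation": TCP orientation; "contact_force": force on the tool from outside, world axes, zero at the start; "moment": the same for the moment, N m; "grip_width": finger opening in m; "gripper_force": force on a finger pad.
Only numpy, scipy, OpenCV 4.12 (cv2) and the standard library are available. Lean on these libraries where they do the work, as an engineer would, in place of code of your own. Each camera call takes 0.05 s, during which the arm holds its last target. There are 200 camera calls.

### The job

Slide the flat blue shade plaque along the top of the low black drawer unit until roughly a third of it sticks out past the unit's open front edge, then pinch the overhanging end by its two long sides and lift it off. Lay it face up and flat on the orange sloped rest of the display stand, straight and centred across it, with its lower short edge down at the lip; set it down rather than dropping it, never let it fall to the bench, and leave the dental model, bowl and bottle where they are.

Things in the scene. Friction and masses are not known exactly. Their poses are not given: they have to be found in the camera images.
- plaque_center (a point): Centre (half-way up) of the shade plaque: a loose rigid blue plate 150 mm long (x), 56 wide (y), 4 thick (z, up), about 90 g, five flat tooth-coloured patches on its face. It starts face up in the lipped top of the drawer unit, its x within 3 degrees of the unit's x. Fingertips grip it better than the unit's top does: pressed with a few newtons and dragged, it slides along.
- drawers_edge (a point): Middle of the open front edge of the drawer unit's flat top, at the height of that top. Axes of the unit: x points from this edge back over the top (roughly away from the robot), y across, z up. The back lip is 210 mm from this edge.
- rest: Orange sloped plank of the fixed stand, 140 mm long, 36 wide, 10 thick, tilted 0.35 rad, low end roughly towards the robot. Origin: middle of its upper face, 92 mm above the bench; x up the slope, y across, z out of the face. A lip as wide, 10 mm high, 8 thick, at the low end: upslope face at x = -70 mm, so a plaque against it has its centre at x = 5, z = 2 mm.
- model_center (a point): Bystander: dental stone model, 62 by 66 mm, 40 mm high, yellow stone base with a pink and white arch of teeth; point is 11 mm above its underside.
- bowl: Bystander: dark green mixing bowl, 116 mm across, 65 mm high; origin at the centre of its underside.
- bottle: Bystander: amber bottle, 60 mm across, 150 mm high; origin at the centre of its underside.
- drawers: Fixed black drawer unit, 216 mm deep (x), 80 wide (y), its flat top 80 mm above the bench. Origin: centre of its underside. Lips 6 mm thick stand 10 mm above the flat top along both sides (68 mm between them) and the back; the front (-x) has no lip and is free below down to the bench. It may stand left or right of the stand.
- stand: Fixed foot of the display stand: steel base plate 100 by 90 mm, 8 mm high, with a 30 by 26 mm column under the middle of the rest. Origin: centre of its underside. The plaque is wider than the rest: it sticks out 10 mm at each side and about 10 mm at the upper end.
Things that resemble listed ones, but are neither listed nor needed, are in the scene too. Of the things like the part that bears plaque_center, leave any that is brown or turquoise; of the rest the smaller one is meant.

How it is judged:
By the outcome, as a careful person would: the job done as asked, in the order asked, and still so for the second after the job is handed in, with the robot touching nothing.
It also fails if it takes over 64 s, if anything falls off the work surface, if the arm or the gripper's body presses on something with over 40 N, if the wrist force passes 120 N, or if a joint passes its speed limit or range.

## Working session

There is one attempt and no reset: what is moved stays moved. The work goes in short steps, Python scripts to look and compute and a tool call to move; the robot and the scene stay as the last step left them, time stands still between calls to the robot, and variables do not carry over. Pictures are saved under pics/ and viewed, at most 10 in all, crops included, and the job is handed in when it is done.

Besides the shell and the picture viewer there is one more tool, called after "Emit:" by a JSON object that holds its "name" and its "arguments", one argument or row to a line. apply_moves: Moves the arm, as the interface text tells. Its arguments: {"type":"object","properties":{"rows":{"type":"array","items":{"type":"array","items":{"type":"number"}}},"claw":{"type":"number"},"newtons":{"type":"number"}},"required":["rows"]}

```bash
mkdir -p pics; cat > h.py <<'E'
import numpy as np, cv2
from scipy.spatial.transform import Rotation as R
from bench import r
def rot(a):
    a=np.array(a,float)
    if a.shape==(3,3): return a
    return R.from_rotvec(a).as_matrix() if a.size==3 else R.from_quat(a).as_matrix()
def ray(f,p,fish=False):
    K=np.array(f["intrinsics"]);x=(p[0]-K[0,2])/K[0,0];y=(p[1]-K[1,2])/K[1,1]
    if fish:
        t=np.hypot(x,y);s=np.sin(t)/t if t>1e-9 else 1;d=np.array([x*s,-y*s,-np.cos(t)])
    else: d=np.array([x,-y,-1.])
    return np.array(f["eye"]),rot(f["attitude"])@d
def onz(f,p,z,fish=False):
    e,d=ray(f,p,fish);return e+d*(z-e[2])/d[2]
def proj(f,P,fish=False):
    c=rot(f["attitude"]).T@(np.array(P)-np.array(f["eye"]));K=np.array(f["intrinsics"])
    x,y,z=c[0],-c[1],-c[2]
    if fish:
        n=np.hypot(x,y);t=np.arctan2(n,z);s=t/n if n>1e-9 else 0;x,y=x*s,y*s
    else:x,y=x/z,y/z
    return np.array([K[0,0]*x+K[0,2],K[1,1]*y+K[1,2]])
def save(f,n,box=None,k=1):
    im=cv2.cvtColor(f["pixels"],cv2.COLOR_RGB2BGR)
    if box: a,b,c,d=box; im=im[b:d,a:c]
    cv2.imwrite("pics/"+n,cv2.resize(im,None,fx=k,fy=k,interpolation=cv2.INTER_CUBIC))
E
python3 - <<'E'
from h import *
np.set_printoptions(precision=4,suppress=True)
o=r.get_obs();print(o)
for n in("top","scene"):
    f=r.grab_frame(n);save(f,n+"0.png");print(n,f["eye"],f["attitude"],f["intrinsics"],[k for k in f])
    for t in["plaque_center","drawers_edge","rest","model_center","bowl","bottle","drawers","stand"]:
        print(t,[(np.round(d["point"],1),round(d["conf"],2)) for d in r.landmark_of(f,t)],[(np.round(d["rect"]),round(d["conf"],2)) for d in r.search_frame(f,t)])
E
```

```text
{'clock': 0.0, 'joints': array([-1.3171,  0.4778,  0.0223,  1.5565, -0.0115,  1.1092, -0.0831]), 'qvel': array([-0.0003, -0.0001,  0.    , -0.0014,  0.0012,  0.0005,  0.0014]), 'tau': array([  0.0002, -59.6453,   1.6079, -28.1186,   0.0124,   0.0095,
        -0.    ]), 'tcp_pos': array([0.2387, 0.6307, 0.2303]), 'orientation': array([-0.5652, -3.0902,  0.0028]), 'contact_force': array([ 0.0238, -0.1308,  0.0956]), 'moment': array([ 0.0167,  0.0021, -0.0248]), 'gripper_force': 0.0, 'grip_width': 0.08551075688349102}
top [ 0.324  -0.0027  1.2899] [ 0.1589 -0.1524 -1.5402] [[395.4223   0.     325.7751]
 [  0.     395.4223 199.5873]
 [  0.       0.       1.    ]] ['pixels', 'intrinsics', 'eye', 'attitude', 'shot']
plaque_center [(array([278.6, 187. ]), 0.95), (array([316.5, 271.7]), 0.82), (array([226.2, 269.9]), 0.69), (array([330.5, 209.8]), 0.61)] [(array([272., 166.,  14.,  47.]), 0.93), (array([310., 196.,  46.,  25.]), 0.93), (array([206., 239.,  50.,  60.]), 0.87), (array([291., 258.,  49.,  30.]), 0.59)]
drawers_edge [(array([278.6, 223. ]), 0.75)] [(array([263., 151.,  30.,  76.
[... 934 characters left out ...]
21.]), 0.93), (array([336., 101.,  64.,  41.]), 0.62), (array([341., 162.,  48.,  50.]), 0.56)]
drawers_edge [(array([345.2, 157.1]), 0.57)] [(array([331., 151.,  70.,  86.]), 0.71)]
rest [(array([242.2, 236.3]), 0.75), (array([361.3, 195.9]), 0.48)] [(array([235., 211.,  12.,  48.]), 0.71)]
model_center [(array([338.6, 285.9]), 0.85)] [(array([326., 272.,  30.,  27.]), 0.79)]
bowl [(array([430.3, 156.6]), 0.65)] [(array([414., 126.,  38.,  36.]), 0.8)]
bottle [(array([166.7, 273.4]), 0.74)] [(array([137., 249.,  37.,  34.]), 0.93)]
drawers [(array([361.6, 200.6]), 0.78)] [(array([331., 147.,  72.,  88.]), 0.91)]
stand [(array([245.7, 251.2]), 0.89)] [(array([227., 209.,  39.,  60.]), 0.72)]
```

View pics/top0.png

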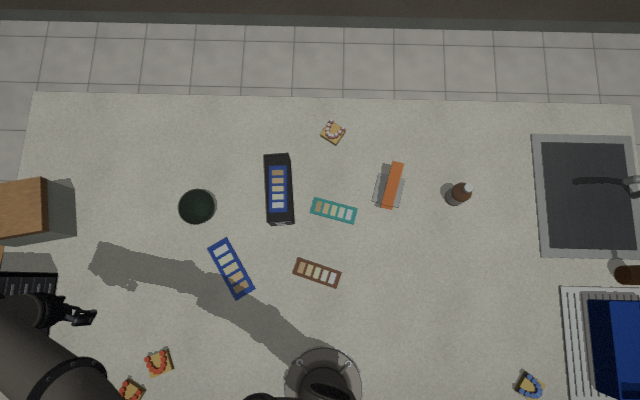

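View pics/scene0.png

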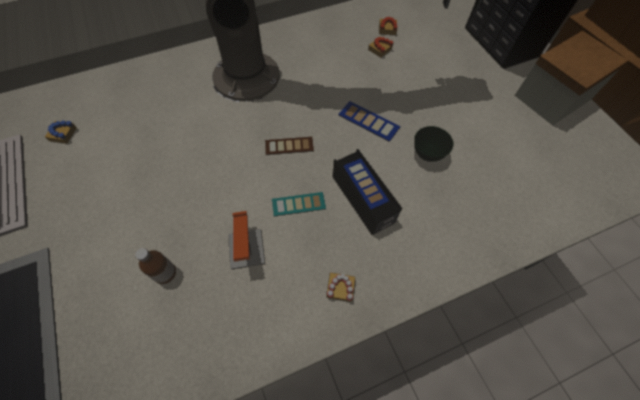

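Top view: the candidates for the plaque are blue in the drawer unit (278,187), larger blue on the bench (231,268), turquoise (333,210) and brown (317,272). I choose the one at (278,187), which is blue, smaller and on the unit. The stand's rest is at (394,186), the bowl at (200,207), the bottle at (455,193) and the model at (333,132). The scene view agrees.

```bash
python3 - <<'E'
from h import *
np.set_printoptions(precision=4,suppress=True)
F={n:r.grab_frame(n) for n in("top","scene")}
save(F["top"],"crop1.png",(250,140,420,240),4)
Z=dict(plaque_center=.082,drawers_edge=.08,drawers=0,rest=.092,stand=0,model_center=.011,bowl=0,bottle=0)
for n,f in F.items():
    for t,z in Z.items():
        print(n,t,[onz(f,d["point"],z)[:2] for d in r.landmark_of(f,t)])
    for t,z in (("plaque_center",.084),("rest",.092),("drawers",.085)):
        for d in r.outline_of(f,t):
            ys,xs=np.nonzero(d["pixels"]); 
            P=np.array([onz(f,p,z)[:2] for p in zip(xs,ys)],np.float32)
            (c,s,a)=cv2.minAreaRect(P*1000); u=np.linalg.svd(P-P.mean(0),full_matrices=False)[2][0]
            print(n,t,round(d["conf"],2),"c",np.array(c),"s",np.array(s),round(a,1),"pca",np.degrees(np.arctan2(u[1],u[0])))
E
```

```text
top plaque_center [array([0.6098, 0.1536]), array([0.3518, 0.2898]), array([ 0.5397, -0.0187]), array([0.5828, 0.1511])]
top drawers_edge [array([0.4939, 0.1492])]
top drawers [array([0.6052, 0.147 ])]
top rest [array([ 0.613 , -0.2018])]
top stand [array([ 0.6274, -0.1959]), array([0.6022, 0.1563])]
top model_center [array([0.8318, 0.0062]), array([0.5334, 0.4113])]
top bowl [array([0.5384, 0.4075])]
top bottle [array([ 0.5996, -0.4077])]
top plaque_center 0.95 c [344.8602  29.0555] s [141.5117  57.4103] 71.7 pca -108.00287
top plaque_center 0.83 c [599.4689 156.983 ] s [150.9482  58.8665] 2.6 pca -178.34605
top plaque_center 0.74 c [350.3927 287.1102] s [181.894   69.2784] 32.3 pca -147.27013
top plaque_center 0.69 c [534.5611 -18.2772] s [143.5608  55.667 ] 75.6 pca -104.42197
top rest 0.86 c [ 618.5816 -198.8132] s [ 37.1171 151.8011] 75.0 pca 164.53604
top drawers 0.93 c [598.8727 155.5468] s [231.3634  86.5471] 6.1 pca -172.29384
scene plaque_center [array([0.603 , 0.1545]), array([0.4061, 0.2535]), array([ 0.5971, -0.0422]), array([0.3975, 0.0066])]
scene drawers_edge [array([0.4948, 0.1449])]
scene drawers [array([0.6039, 0.1464])]
scene rest [array([ 0.6251, -0.1982])]
scene stand [array([ 0.6207, -0.2004]), array([0.5473, 0.4092])]
scene model_center [array([ 0.8104, -0.0113])]
scene bowl [array([0.5468, 0.4109])]
scene bottle [array([ 0.6006, -0.4118]), array([ 0.6195, -0.1989])]
scene plaque_center 0.97 c [588.4182 -33.4977] s [137.6327  53.4586] 76.5 pca -102.435616
scene plaque_center 0.67 c [599.8112 154.9174] s [150.3101  58.3405] 3.6 pca 3.6258783
scene plaque_center 0.6 c [402.5135  11.4155] s [136.9419  55.9309] 72.6 pca -106.912155
scene plaque_center 0.59 c [412.1635 262.3281] s [181.6964  74.4846] 33.8 pca 32.91005
scene rest 0.82 c [ 618.3818 -200.3733] s [ 38.1501 131.8061] 74.1 pca -16.343681
scene drawers 0.78 c [617.1196 144.2017] s [242.6347 115.1847] 5.8 pca 4.469849
```

View pics/crop1.png

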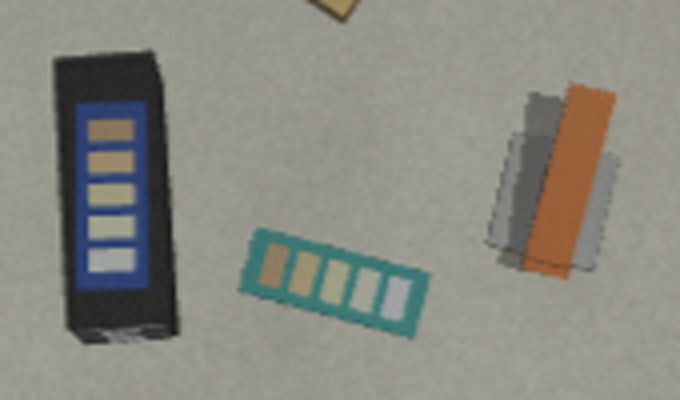

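Crop: the black unit holds the blue plaque at about (112,195), with its edge at the bottom (125,335); the orange rest is at (570,180). The choice is confirmed: blue plaque, on the unit. Next I go above it with the fingers shut.

```bash
cat >> h.py <<'E'
def att(yaw,pitch=0):
    # unit/rest frame: x at yaw, pitched up by pitch; tool z=-normal, y=frame y, x=-frame x
    M=(R.from_euler('z',yaw,degrees=True)*R.from_euler('y',-pitch)).as_matrix()
    return M@np.diag([-1,1,-1.])
def rel(p,M):
    o=r.get_obs();T=rot(o["orientation"])
    s=T.T@(np.array(p)-o["tcp_pos"])/.25; t=R.from_matrix(T.T@M).as_rotvec()/(np.pi/2)
    print("shift",s.round(3),"turn",t.round(3),"F",o["contact_force"].round(1),"t",o["clock"]);return s,t
E
python3 - <<'E'
from h import *
rel([.56,.153,.23],att(3.5))
E
```

```text
shift [-1.878 -1.335  0.005] turn [ 0.    -0.    -0.269] F [ 0.5 -0.6  0.3] t 2.9
```

Emit:
{"name": "apply_moves", "arguments": {
  "rows": [
    [-0.94,-0.67,0,0,0,-0.135],
    [-0.94,-0.67,0,0,0,-0.27],
    [-0.94,-0.67,0,0,0,-0.27],
    [-0.94,-0.67,0,0,0,-0.27],
    [-0.94,-0.67,0,0,0,-0.27]
  ],
  "claw": 0
}}

```text
clock: 3.52
tcp_pos: [0.4016, 0.3882, 0.2316]
orientation: [-0.092, 3.139, -0.001]
contact_force: [0.6, 1.8, 0.7]
grip_width: 0.0001
gripper_force: 0.0
```

```bash
python3 - <<'E'
from h import *
print(r.get_obs()["tcp_pos"]);rel([.56,.153,.23],att(3.5))
E
```

```text
[0.40157242 0.38816541 0.23161382]
shift [-0.578 -0.976  0.007] turn [-0.     0.001 -0.002] F [0.6 1.8 0.7] t 3.525
```

Emit:
{"name": "apply_moves", "arguments": {
  "rows": [
    [-0.58,-0.97,0,0,0,0],
    [-0.58,-0.97,0,0,0,0],
    [-0.58,-0.97,0,0,0,0],
    [-0.58,-0.97,0,0,0,0],
    [-0.58,-0.97,0,0,0,0]
  ]
}}

```text
clock: 4.15
tcp_pos: [0.5611, 0.1544, 0.2316]
orientation: [-0.09, 3.139, -0.002]
contact_force: [0.6, -0.0, 0.4]
grip_width: 0.0001
gripper_force: 0.0
```

```bash
python3 - <<'E'
from h import *
np.set_printoptions(precision=4,suppress=True)
f=r.grab_frame("wrist");save(f,"w1.png");print(f["eye"],r.get_obs()["tcp_pos"])
for t,z in(("plaque_center",.084),("drawers_edge",.08)):
    print(t,[(onz(f,d["point"],z,True)[:2],d["point"],round(d["conf"],2)) for d in r.landmark_of(f,t)])
for d in r.outline_of(f,"plaque_center"):
    ys,xs=np.nonzero(d["pixels"]);P=np.array([onz(f,p,.084,True)[:2] for p in zip(xs,ys)],np.float32)
    print(d["conf"],d["rect"],cv2.minAreaRect(P*1000))
E
```

```text
[0.4849 0.1517 0.3737] [0.5629 0.1508 0.2317]
plaque_center [(array([0.5967, 0.1614]), [325.1, 224.0], 0.96), (array([0.5358, 0.0244]), [192.1, 158.4], 0.89), (array([0.3848, 0.2698]), [449.2, 23.4], 0.72)]
drawers_edge [(array([0.4948, 0.1459]), [315.2, 119.6], 0.94)]
0.97 [174.3, 2.4, 118.3, 29.4] ((391.60498046875, 56.02558898925781), (121.2850341796875, 33.86215591430664), 85.82637023925781)
0.55 [296.0, 149.8, 60.5, 108.4] ((577.8116455078125, 158.75279235839844), (112.27373504638672, 57.58917236328125), 2.926107883453369)
0.55 [411.3, 2.3, 95.7, 94.3] ((398.0474853515625, 284.7215576171875), (108.91676330566406, 59.29523849487305), 32.386436462402344)
```

View pics/w1.png

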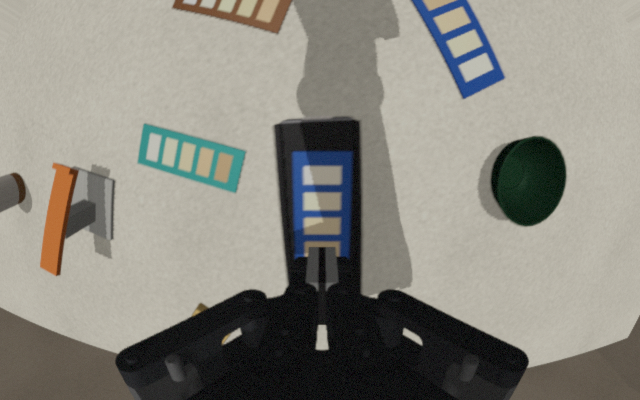

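The wrist view shows the plaque from (294,152)–(351,152) downwards, with the unit's front edge along row ~121, columns 277–358. The fingertips are over its middle.

```bash
python3 - <<'E'
from h import *
np.set_printoptions(precision=4,suppress=True)
f=r.grab_frame("wrist")
for p,z in(([293.5,151.5],.084),([351,151.5],.084),([290,258],.084),([353,258],.084),([276,124],.09),([358.5,121],.09),([288,280],.09),([361,280],.09)): print(p,onz(f,p,z,True)[:2])
f=r.grab_frame("top")
for p in([269,165.5],[286.5,165.5],[269.5,212.5],[287.5,212.5]): print(onz(f,p,.084)[:2])
rel([.605,.158,.115],att(3.5))
E
```

```text
[293.5, 151.5] [0.5238 0.1312]
[351, 151.5] [0.5204 0.1852]
[290, 258] [0.6352 0.1313]
[353, 258] [0.6312 0.1974]
[276, 124] [0.4982 0.1144]
[358.5, 121] [0.491  0.1893]
[288, 280] [0.659  0.1301]
[361, 280] [0.6543 0.2079]
[0.6726 0.1878]
[0.6739 0.1324]
[0.5219 0.1782]
[0.5233 0.1226]
shift [-0.185 -0.02   0.465] turn [ 0.    -0.     0.002] F [0.2 0.  1.3] t 4.45
```

Emit:
{"name": "apply_moves", "arguments": {
  "rows": [
    [-0.185,-0.02,0.25,0,0,0],
    [-0.185,-0.02,0.46,0,0,0],
    [-0.185,-0.02,0.54,0,0,0],
    [-0.185,-0.02,0.54,0,0,0],
    [-0.185,-0.02,0.56,0,0,0]
  ]
}}

```text
clock: 5.08
tcp_pos: [0.6066, 0.1578, 0.0929]
orientation: [-0.1, 3.137, 0.002]
contact_force: [0.3, 0.4, 0.1]
grip_width: -0.0002
gripper_force: 0.0
```

Emit:
{"name": "apply_moves", "arguments": {
  "rows": [
    [0,0,0.012,0,0,0],
    [0,0,0.024,0,0,0],
    [0,0,0.024,0,0,0]
  ]
}}

```text
clock: 5.45
tcp_pos: [0.6057, 0.1564, 0.0856]
orientation: [-0.098, 3.14, 0.0]
contact_force: [0.1, -0.9, 0.9]
grip_width: 0.0001
gripper_force: 0.0
```

Emit:
{"name": "apply_moves", "arguments": {
  "rows": [
    [0,0,0.008,0,0,0],
    [0,0,0.008,0,0,0]
  ]
}}

```text
clock: 5.7
tcp_pos: [0.6063, 0.1565, 0.0842]
orientation: [-0.098, 3.139, 0.001]
contact_force: [-1.4, -0.9, 5.4]
grip_width: 0.0
gripper_force: 2.5
```

Emit:
{"name": "apply_moves", "arguments": {
  "rows": [
    [0.02,-0.001,0.004,0,0,0],
    [0.04,-0.002,0.004,0,0,0],
    [0.06,-0.002,0.004,0,0,0],
    [0.08,-0.003,0.004,0,0,0],
    [0.1,-0.003,0.004,0,0,0]
  ]
}}

```text
clock: 6.32
tcp_pos: [0.5832, 0.1545, 0.0842]
orientation: [-0.097, 3.135, 0.002]
contact_force: [2.4, 0.1, 6.5]
grip_width: -0.0
gripper_force: 3.5
```

```bash
cat >> h.py <<'E'
def blue(f,fish,z=.084,near=None):
    hsv=cv2.cvtColor(f["pixels"],cv2.COLOR_RGB2HSV);m=cv2.inRange(hsv,(105,110,40),(130,255,255))
    m=cv2.morphologyEx(m,cv2.MORPH_CLOSE,np.ones((5,5),np.uint8))
    n,l,s,c=cv2.connectedComponentsWithStats(m)
    for i in range(1,n):
        if s[i,4]<150: continue
        ys,xs=np.nonzero(l==i);P=np.array([onz(f,p,z,fish)[:2] for p in zip(xs,ys)],np.float32)
        print("blue",s[i],np.array(cv2.boxPoints(cv2.minAreaRect(P*1000))).round(1).tolist(),round(cv2.minAreaRect(P*1000)[2],1))
E
python3 - <<'E'
from h import *
blue(r.grab_frame("top"),False);blue(r.grab_frame("wrist"),True)
print(r.get_obs()["tcp_pos"])
E
```

```text
blue [208 238  28  49 424] [[296.3999938964844, 291.0], [332.79998779296875, 234.39999389648438], [444.29998779296875, 306.0], [407.8999938964844, 362.70001220703125]] 32.7
blue [ 588  300   52  100 2628] [[10.800000190734863, -920.2999877929688], [286.1000061035156, -927.5], [290.1000061035156, -775.5999755859375], [14.800000190734863, -768.4000244140625]] 88.5
blue [518 374  24  26 214] [[-2.5999999046325684, -602.0999755859375], [44.5, -631.9000244140625], [76.80000305175781, -581.0], [29.700000762939453, -551.2000122070312]] 57.7
blue [ 503    0   82   73 2428] [[409.5, 281.20001220703125], [435.3999938964844, 240.3000030517578], [471.79998779296875, 263.29998779296875], [446.0, 304.20001220703125]] 32.3
blue [  265    95   124   203 12720] [[497.70001220703125, 181.60000610351562], [500.79998779296875, 124.9000015258789], [606.7000122070312, 130.8000030517578], [603.5999755859375, 187.5]] 3.2
blue [315 339  14  12 151] [[636.0999755859375, 163.5], [636.5999755859375, 155.39999389648438], [646.2000122070312, 156.0], [645.7000122070312, 164.10000610351562]] 3.5
[0.58254765 0.15452483 0.08413181]
```

It slides with the fingers. I continue, about 54 mm more.

Emit:
{"name": "apply_moves", "arguments": {
  "rows": [
    [0.03,-0.001,0,0,0,0],
    [0.06,-0.002,0,0,0,0],
    [0.09,-0.003,0,0,0,0],
    [0.12,-0.004,0,0,0,0],
    [0.12,-0.004,0,0,0,0]
  ]
}}

```text
clock: 7.05
tcp_pos: [0.5524, 0.1517, 0.0841]
orientation: [-0.098, 3.136, 0.002]
contact_force: [-1.9, -1.4, 10.3]
grip_width: -0.0
gripper_force: 5.3
```

Emit:
{"name": "apply_moves", "arguments": {
  "rows": [
    [0.03,-0.001,0,0,0,0],
    [0.06,-0.002,0,0,0,0],
    [0.09,-0.003,0,0,0,0],
    [0.09,-0.003,0,0,0,0]
  ]
}}

```text
clock: 7.55
tcp_pos: [0.5301, 0.1496, 0.0841]
orientation: [-0.098, 3.136, 0.002]
contact_force: [-1.1, -0.1, 10.5]
grip_width: -0.0001
gripper_force: 5.5
```

```bash
python3 - <<'E'
from h import *
f=r.grab_frame("wrist");save(f,"w2.png");blue(f,True);print(r.get_obs()["tcp_pos"])
E
```

```text
blue [ 479    0  107  135 4465] [[362.1000061035156, 260.6000061035156], [387.70001220703125, 220.1999969482422], [452.8999938964844, 261.6000061035156], [427.20001220703125, 302.0]] 32.4
blue [  267    96   121   202 12307] [[446.0, 176.8000030517578], [449.1000061035156, 120.0], [554.2000122070312, 125.80000305175781], [551.0999755859375, 182.60000610351562]] 3.1
[0.53010774 0.14963969 0.08410721]
```

View pics/w2.png

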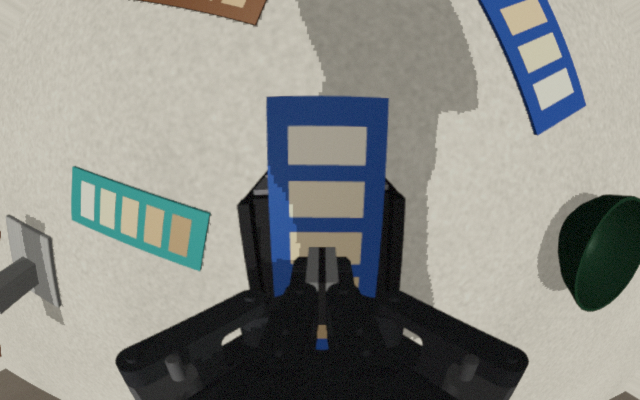

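The wrist view shows the plaque sticking out past the front edge. Its front is at row 97 and the unit's lip corners are near (240,204) and (404,197).

```bash
python3 - <<'E'
from h import *
f=r.grab_frame("wrist")
for p in([240,205],[404,197],[247,293],[402,300]): print(onz(f,p,.09,True))
for d in r.landmark_of(f,"drawers_edge"):print(d["conf"],d["point"],onz(f,d["point"],.08,True))
rel([.47,.15,.13],att(3.1))
E
```

```text
[0.49955501 0.11071253 0.09      ]
[0.49081716 0.18742445 0.09      ]
[0.54895187 0.11245118 0.09      ]
[0.54864766 0.19622454 0.09      ]
shift [ 0.239  0.017 -0.184] turn [0.001 0.002 0.005] F [-0.5 -0.8 11.6] t 7.7
```

Emit:
{"name": "apply_moves", "arguments": {
  "rows": [
    [0,0,-0.1,0,0,0],
    [0,0,-0.25,0,0,0],
    [0.12,0.008,-0.25,0,0,0],
    [0.235,0.016,-0.25,0,0,0.004],
    [0.235,0.016,-0.25,0,0,0.004]
  ],
  "claw": 1
}}

```text
clock: 8.32
tcp_pos: [0.4678, 0.1493, 0.1449]
orientation: [0.09, -3.139, -0.0]
contact_force: [0.4, -0.7, 0.2]
grip_width: 0.0857
gripper_force: 0.0
```

```bash
python3 - <<'E'
from h import *
f=r.grab_frame("wrist");blue(f,True);print(r.get_obs()["tcp_pos"],r.get_obs()["grip_width"])
f=r.grab_frame("top");blue(f,False)
rel([.471,.1493,.06],att(3.1))
E
```

```text
blue [ 413    0  127  187 6295] [[289.29998779296875, 245.6999969482422], [317.6000061035156, 201.5], [434.8999938964844, 276.6000061035156], [406.5, 320.79998779296875]] 32.6
blue [ 280  193   81  158 6429] [[445.79998779296875, 177.10000610351562], [448.8999938964844, 119.69999694824219], [591.7999877929688, 127.4000015258789], [588.7999877929688, 184.8000030517578]] 3.1
[0.46936287 0.1495226  0.14509785] 0.08560598146069844
blue [208 238  36  62 626] [[256.8999938964844, 265.70001220703125], [292.6000061035156, 210.10000610351562], [443.6000061035156, 307.20001220703125], [407.8999938964844, 362.70001220703125]] 32.7
blue [ 588  300   52  100 2546] [[12.5, -781.0999755859375], [16.399999618530273, -934.2000122070312], [287.29998779296875, -927.4000244140625], [283.3999938964844, -774.2999877929688]] 1.4
blue [518 374  24  26 215] [[-1.7999999523162842, -603.4000244140625], [45.900001525878906, -632.0], [76.5999984741211, -580.7999877929688], [28.799999237060547, -552.2000122070312]] 59.1
shift [-0.003 -0.001  0.341] turn [0.    0.001 0.001] F [-0.1  0.5  0.5] t 8.425
```

Emit:
{"name": "apply_moves", "arguments": {
  "rows": [
    [-0.003,-0.001,0.12,0,0,0],
    [-0.003,-0.001,0.24,0,0,0],
    [-0.003,-0.001,0.34,0,0,0],
    [-0.003,-0.001,0.34,0,0,0]
  ]
}}

```text
clock: 8.93
tcp_pos: [0.4701, 0.1486, 0.0583]
orientation: [0.087, -3.138, 0.002]
contact_force: [-0.1, -0.0, 0.3]
grip_width: 0.085
gripper_force: 0.0
```

Emit:
{"name": "apply_moves", "arguments": {
  "rows": [
    [0,0,0,0,0,0],
    [0,0,0,0,0,0],
    [0,0,0,0,0,0],
    [0,0,0,0,0,0],
    [0,0,0,0,0,0]
  ],
  "claw": 0.55,
  "newtons": 60
}}

```text
clock: 9.55
tcp_pos: [0.4715, 0.1495, 0.0608]
orientation: [-0.088, 3.138, 0.001]
contact_force: [-0.3, -0.5, 6.0]
grip_width: 0.054
gripper_force: 62.2
```

Emit:
{"name": "apply_moves", "arguments": {
  "rows": [
    [0,0,-0.01,0,0,0],
    [0,0,-0.04,0,0,0],
    [0,0,-0.1,0,0,0],
    [0,0,-0.16,0,0,0],
    [0,0,-0.16,0,0,0]
  ],
  "claw": 0.4,
  "newtons": 80
}}

```text
clock: 10.18
tcp_pos: [0.4715, 0.1496, 0.1015]
orientation: [-0.088, 3.137, 0.002]
contact_force: [-0.2, 0.0, -1.4]
grip_width: 0.0536
gripper_force: 84.0
```

```bash
python3 - <<'E'
from h import *
f=r.grab_frame("wrist");save(f,"w3.png");o=r.get_obs();print(o["tcp_pos"],o["moment"]);blue(f,True,o["tcp_pos"][2]+.026)
f=r.grab_frame("scene");save(f,"s3.png",(230,90,430,290),3)
E
```

```text
[0.4708717  0.14944347 0.10066011] [0.03043859 0.09455265 0.01983216]
blue [ 430    0  136  194 6813] [[327.1000061035156, 216.60000610351562], [346.5, 186.1999969482422], [422.70001220703125, 234.6999969482422], [403.29998779296875, 265.1000061035156]] 32.5
blue [ 258  233  130  119 8579] [[442.8999938964844, 177.1999969482422], [445.6000061035156, 122.0], [513.2000122070312, 125.30000305175781], [510.6000061035156, 180.39999389648438]] 2.7
```

View pics/w3.png

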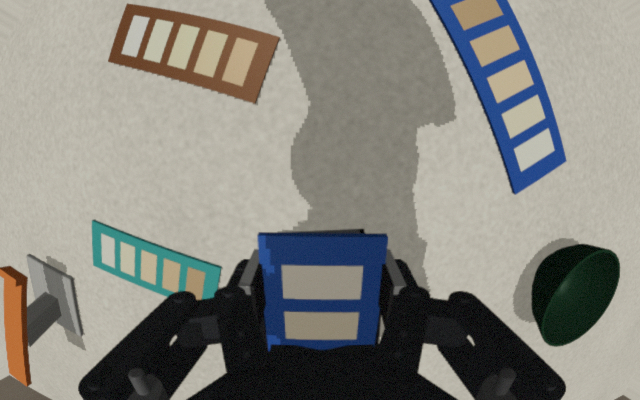

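View pics/s3.png

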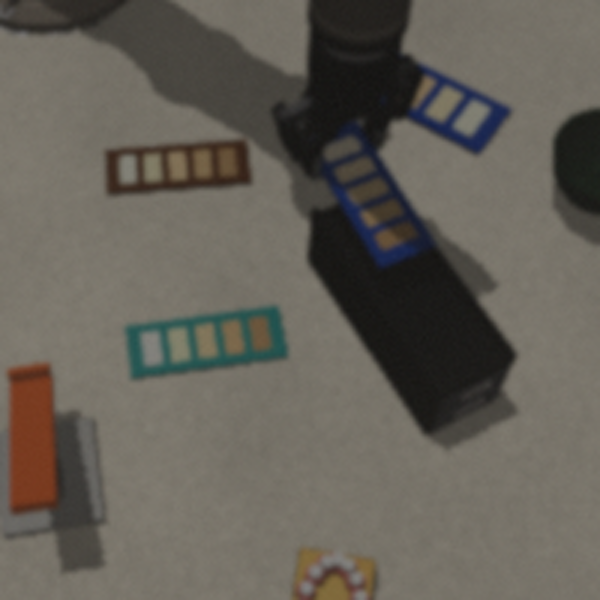

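The wrist view shows the plaque level between the pads, with its near end at row 235. The scene crop shows it clear of the unit. I lift it further and fit the rest's pose.

Emit:
{"name": "apply_moves", "arguments": {
  "rows": [
    [0,0,-0.12,0,0,0],
    [0,0,-0.24,0,0,0],
    [0,0,-0.36,0,0,0],
    [0,0,-0.44,0,0,0],
    [0,0,-0.44,0,0,0]
  ]
}}

```text
clock: 10.9
tcp_pos: [0.471, 0.1495, 0.2105]
orientation: [-0.088, 3.138, 0.002]
contact_force: [-0.1, -0.5, -1.8]
grip_width: 0.0534
gripper_force: 84.4
```

```bash
cat > fit.py <<'E'
from h import *
from scipy.optimize import minimize
def box(a,b): return np.array([[x,y,z] for x in(a[0],b[0]) for y in(a[1],b[1]) for z in(a[2],b[2])])
BX=[box((-.07,-.018,-.01),(.07,.018,0)),box((-.078,-.018,-.01),(-.07,.018,.01))]
S=8
def render(f,B,T,M,fish):
    im=np.zeros((400,640),np.uint8)
    for b in B:
        p=np.array([proj(f,T+M@q,fish) for q in b])
        cv2.fillConvexPoly(im,cv2.convexHull(np.round(p*16).astype(np.int32)),255,shift=4,lineType=cv2.LINE_AA)
    return im/255.
def orange(f):
    return cv2.inRange(cv2.cvtColor(f["pixels"],cv2.COLOR_RGB2HSV),(3,150,60),(16,255,255))
def fitrest(fs,x0=(.618,-.199,-16)):
    ms=[]
    for f,fi in fs:
        m=orange(f);c=proj(f,[x0[0],x0[1],.09],fi);n,l,s,ce=cv2.connectedComponentsWithStats(m)
        i=min((i for i in range(1,n) if s[i,4]>60),key=lambda i:np.hypot(*(ce[i]-c)));ms.append(l==i);print("mask",s[i])
    def cost(p):
        M=(R.from_euler('z',p[2],degrees=True)*R.from_euler('y',-.35)).as_matrix()
        t=0
        for (f,fi),m in zip(fs,ms):
            a=render(f,BX,np.array([p[0],p[1],.092]),M,fi);t+=np.abs(a-m).sum()/m.sum()
        return t
    s=minimize(cost,x0,method="Nelder-Mead",options=dict(initial_simplex=[x0,np.add(x0,(.01,0,0)),np.add(x0,(0,.01,0)),np.add(x0,(0,0,4))],xatol=1e-5,fatol=1e-5))
    print("rest",s.x.round(4),s.fun);return s.x
E
python3 - <<'E'
from fit import *
t,s=r.grab_frame("top"),r.grab_frame("scene")
fitrest([(t,0)]);fitrest([(s,0)]);x=fitrest([(t,0),(s,0)])
o=r.get_obs();print(o["tcp_pos"])
a=np.radians(x[2]);M=att(x[2],.35);W=M@np.diag([-1,1,-1.])
g=np.array([x[0],x[1],.092])+W@[-.045,0,-.0195];print("goal",g)
h=g+W@[.01,0,.09];print(h);rel(h,M)
E
```

```text
mask [381 162  22  48 490]
rest [  0.6198  -0.1993 -14.5943] 0.3299079631852741
mask [234 212  15  48 645]
rest [  0.6152  -0.2004 -10.6983] 0.27432740538075695
mask [381 162  22  48 490]
mask [234 212  15  48 645]
rest [  0.6172  -0.1977 -12.9513] 0.6189720539378543
[0.46977019 0.14894052 0.20875681]
goal [ 0.58249989 -0.18969846  0.05825183]
[ 0.56157892 -0.18488718  0.14622435]
shift [-0.292 -1.354  0.25 ] turn [ 0.031 -0.222  0.178] F [-0.3  0.4 -1.8] t 11.0
```

Emit:
{"name": "apply_moves", "arguments": {
  "rows": [
    [0,-0.2,0,0,0,0],
    [0,-0.4,0,0,0,0],
    [0,-0.6,0,0,0,0],
    [0,-0.72,0,0,0,0],
    [0,-0.72,0,0,0,0]
  ]
}}

```text
clock: 11.62
tcp_pos: [0.4794, -0.0333, 0.2084]
orientation: [0.08, -3.138, 0.002]
contact_force: [-0.1, 0.2, -0.8]
grip_width: 0.054
gripper_force: 84.4
```

```bash
python3 - <<'E'
from fit import *
w=r.grab_frame("wrist");t=r.grab_frame("top");s=r.grab_frame("scene")
x=fitrest([(w,1)]);y=fitrest([(t,0)])
M=(R.from_euler('z',x[2],degrees=True)*R.from_euler('y',-.35)).as_matrix()
ims=[]
for f,fi in((w,1),(t,0),(s,0)):
    a=(render(f,BX,np.array([x[0],x[1],.092]),M,fi)>.5).astype(np.uint8)
    c=proj(f,[x[0],x[1],.09],fi);k=2 if fi else 6
    im=cv2.cvtColor(f["pixels"],cv2.COLOR_RGB2BGR);im=cv2.resize(im,None,fx=k,fy=k,interpolation=cv2.INTER_NEAREST)
    cs,_=cv2.findContours(cv2.resize(a,None,fx=k,fy=k,interpolation=cv2.INTER_NEAREST),0,1);cv2.drawContours(im,cs,-1,(0,255,0),1)
    c=(c*k).astype(int);im=cv2.copyMakeBorder(im,300,300,300,300,0);ims.append(im[c[1]+100:c[1]+500,c[0]+170:c[0]+430])
cv2.imwrite("pics/fit1.png",np.hstack(ims))
E
```

```text
mask [ 157  242   42   65 1573]
rest [  0.6194  -0.2037 -19.1857] 1.459651222218067
mask [381 162  22  48 495]
rest [  0.6199  -0.2002 -14.548 ] 0.31882749059219645
```

View pics/fit1.png

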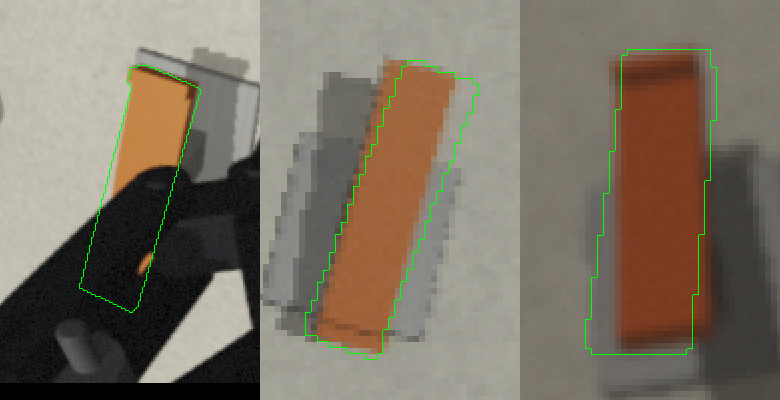

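The overlay shows that my colour threshold was too tight, so the outline does not fit: the top view's orange leans left of it. I loosen the mask and ignore the dark gripper pixels.

```bash
sed -i 's/(3,150,60),(16,255,255)/(2,130,40),(20,255,255)/' fit.py
sed -i 's/t+=np.abs(a-m).sum()/v=(m|(f["pixels"].max(2)>(70 if fi else 0)));t+=(np.abs(a-m)*v).sum()/' fit.py
cat > v.py <<'E'
from fit import *
def overlay(fs,x,name):
    M=(R.from_euler('z',x[2],degrees=True)*R.from_euler('y',-.35)).as_matrix();ims=[]
    for f,fi in fs:
        a=(render(f,BX,np.array([x[0],x[1],.092]),M,fi)>.5).astype(np.uint8)
        c=proj(f,[x[0],x[1],.09],fi);k=2 if fi else 6
        im=cv2.cvtColor(f["pixels"],cv2.COLOR_RGB2BGR);im=cv2.resize(im,None,fx=k,fy=k,interpolation=cv2.INTER_NEAREST)
        cs,_=cv2.findContours(cv2.resize(a,None,fx=k,fy=k,interpolation=cv2.INTER_NEAREST),0,1);cv2.drawContours(im,cs,-1,(0,255,0),1)
        c=(c*k).astype(int);im=cv2.copyMakeBorder(im,300,300,300,300,0);ims.append(im[c[1]+100:c[1]+500,c[0]+170:c[0]+430])
    cv2.imwrite("pics/"+name,np.hstack(ims))
E
python3 - <<'E'
from v import *
w=r.grab_frame("wrist");t=r.grab_frame("top");s=r.grab_frame("scene")
fitrest([(w,1)]);fitrest([(t,0)]);fitrest([(s,0)]);x=fitrest([(w,1),(t,0),(s,0)])
overlay([(w,1),(t,0),(s,0)],x,"fit2.png")
E
```

```text
mask [ 152  240   43   72 1766]
rest [  0.6211  -0.1995 -14.4463] 0.10281793351542201
mask [381 161  23  49 535]
rest [  0.6215  -0.2013 -14.1911] 0.22171156312992485
mask [233 212  16  48 664]
rest [  0.6169  -0.2001 -10.8896] 0.24230451216631232
mask [ 152  240   43   72 1766]
mask [381 161  23  49 535]
mask [233 212  16  48 664]
rest [  0.621   -0.1991 -12.9651] 0.5760740697597951
```

View pics/fit2.png

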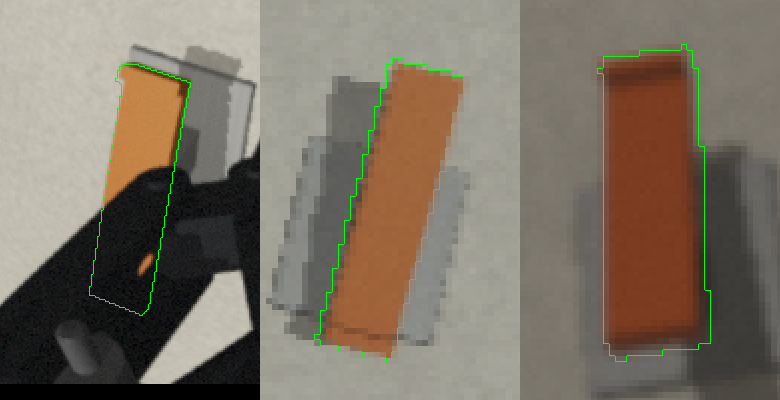

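The contour now follows the orange within about a pixel. The wrist and top views say a yaw of about -14.3°. I take one nearer side view to settle it.

Emit:
{"name": "apply_moves", "arguments": {
  "rows": [
    [-0.2,0,0,0,0,0],
    [-0.4,0,0,0,0,0],
    [-0.6,0,0,0,0,0],
    [-0.64,0,0,0,0,0],
    [-0.64,0,0,0,0,0],
    [-0.64,0,0,0,0,0]
  ]
}}

```text
$.rows: bad value
```

Emit:
{"name": "apply_moves", "arguments": {
  "rows": [
    [-0.2,0,0,0,0,0],
    [-0.4,0,0,0,0,0],
    [-0.6,0,0,0,0,0],
    [-0.64,0,0,0,0,0],
    [-0.64,0,0,0,0,0]
  ]
}}

```text
clock: 12.55
tcp_pos: [0.6398, -0.021, 0.2091]
orientation: [0.089, -3.139, 0.0]
contact_force: [-0.3, -0.2, -0.5]
grip_width: 0.0536
gripper_force: 84.4
```

```bash
python3 - <<'E'
from v import *
w=r.grab_frame("wrist");t=r.grab_frame("top")
y=fitrest([(w,1)]);x=fitrest([(w,1),(t,0)]);print(r.get_obs()["tcp_pos"])
overlay([(w,1),(t,0)],y,"fit3.png")
E
```

```text
mask [ 108   88   73  155 5077]
rest [  0.6189  -0.2006 -13.285 ] 0.09241755398239658
mask [ 108   88   73  155 5077]
mask [381 161  23  49 534]
rest [  0.6193  -0.2011 -13.8029] 0.31999614976870333
[ 0.63882993 -0.02157764  0.20954194]
```

View pics/fit3.png

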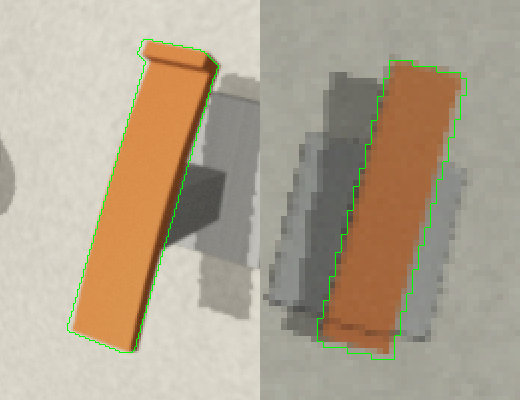

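The wrist contour fits tightly: the rest is at (0.619,-0.2006) with yaw -13.5°. Now the hover pose.

```bash
cat > go.py <<'E'
from h import *
X=(.619,-.2006,-13.5);M=att(X[2],.35);W=M@np.diag([-1,1,-1.]);C=np.array([X[0],X[1],.092])
def goal(dx,dz,dy=0): return C+W@[-.045+dx,dy,-.0195+dz]
def inrest():
    o=r.get_obs();print("plaque rel mm",((W.T@(o["tcp_pos"]-C)-[-.045,0,-.0195])*1000).round(1),"F rest",(W.T@o["contact_force"]).round(1),"turn",np.degrees(R.from_matrix(M.T@rot(o["orientation"])).as_rotvec()).round(2))
E
python3 - <<'E'
from go import *
rel(goal(.008,.07),M)
E
```

```text
shift [ 0.318 -0.651  0.332] turn [ 0.032 -0.222  0.184] F [-0.2 -0.8 -1.4] t 12.65
```

Emit:
{"name": "apply_moves", "arguments": {
  "rows": [
    [0.08,-0.2,0,0.01,-0.074,0.06],
    [0.16,-0.4,0,0.02,-0.148,0.12],
    [0.24,-0.6,0.05,0.032,-0.222,0.184],
    [0.318,-0.651,0.15,0.032,-0.222,0.184],
    [0.318,-0.651,0.25,0.032,-0.222,0.184]
  ]
}}

```text
clock: 13.28
tcp_pos: [0.5664, -0.1903, 0.1473]
orientation: [0.335, 2.772, -0.057]
contact_force: [-0.0, 0.9, -1.6]
grip_width: 0.0534
gripper_force: 84.4
```

```bash
python3 - <<'E'
from go import *
inrest();rel(goal(.006,.02),M)
# plaque droop check: far edge in top view vs predicted
f=r.grab_frame("top")
o=r.get_obs();T=rot(o["orientation"]);c=o["tcp_pos"]+T@[-.05,0,-.0235]
for q in([.075,-.028],[.075,.028],[-.075,-.028],[-.075,.028]): print("pred",proj(f,c-T[:,0]*q[0]+T[:,1]*q[1]).round(1))
m=cv2.inRange(cv2.cvtColor(f["pixels"],cv2.COLOR_RGB2HSV),(105,90,40),(130,255,255));m=cv2.morphologyEx(m,cv2.MORPH_CLOSE,np.ones((3,3),np.uint8))
n,l,s,ce=cv2.connectedComponentsWithStats(m)
for i in range(1,n):
    if s[i,4]>60 and s[i,0]<500: print(s[i],cv2.boxPoints(cv2.minAreaRect(np.argwhere(l==i)[:,::-1].astype(np.float32))).round(1).tolist())
E
```

```text
plaque rel mm [13.7 -2.3 89.8] F rest [-0.8  0.9 -1.4] turn [ 0.   -0.04  0.27]
shift [0.031 0.009 0.279] turn [-0.     0.    -0.003] F [-0.   0.9 -1.6] t 13.275
pred [413.3 159.2]
pred [394.1 154.3]
pred [398.9 209.4]
pred [380.2 204.5]
[386 154  29  38 377] [[384.8999938964844, 190.6999969482422], [396.29998779296875, 152.6999969482422], [414.6000061035156, 158.1999969482422], [403.20001220703125, 196.1999969482422]]
[207 237  48  64 750] [[206.1999969482422, 247.6999969482422], [226.0, 236.6999969482422], [255.3000030517578, 289.29998779296875], [235.39999389648438, 300.29998779296875]]
```

Emit:
{"name": "apply_moves", "arguments": {
  "rows": [
    [0.01,0.003,0.09,0,0,0],
    [0.02,0.006,0.18,0,0,0],
    [0.03,0.009,0.25,0,0,-0.003],
    [0.03,0.009,0.28,0,0,-0.003],
    [0.03,0.009,0.28,0,0,-0.003]
  ]
}}

```text
clock: 13.95
tcp_pos: [0.587, -0.1903, 0.079]
orientation: [0.322, 2.774, -0.058]
contact_force: [0.9, 0.3, -1.2]
grip_width: 0.0535
gripper_force: 84.4
```

```bash
python3 - <<'E'
from v import *
from go import *
inrest();rel(goal(.006,.004),M)
# lateral check in wrist view: plaque near edge centre line vs rest lip
f=r.grab_frame("wrist")
m=cv2.inRange(cv2.cvtColor(f["pixels"],cv2.COLOR_RGB2HSV),(105,90,40),(130,255,255));n,l,s,ce=cv2.connectedComponentsWithStats(m)
o=r.get_obs();T=rot(o["orientation"]);c=o["tcp_pos"]+T@[-.05,0,-.0235]
print([proj(f,c+T[:,0]*.075+T[:,1]*y,True).round(1) for y in(-.028,.028)])
for i in range(1,n):
    if s[i,4]>800:
        print("blue",s[i]); q=l==i
        for row in range(s[i,1],s[i,1]+12,3): xs=np.nonzero(q[row])[0];print(row,xs.min(),xs.max())
m=orange(f);n,l,s,ce=cv2.connectedComponentsWithStats(m)
print("orange",[s[i].tolist() for i in range(1,n) if s[i,4]>40])
print([proj(f,C+W@np.array([-.078,y,z]),True).round(1) for z in(.01,-.01) for y in(-.018,.018)])
E
```

```text
plaque rel mm [ 9.1  2.6 18.8] F rest [ 0.3  0.5 -1.4] turn [-0.05 -0.05 -0.23]
shift [ 0.012 -0.01   0.059] turn [0.001 0.001 0.003] F [ 0.9  0.3 -1.2] t 13.95
[array([251.5, 237.5]), array([383.9, 237.7])]
blue [ 258  233  129  119 8528]
233 260 292
236 258 386
239 258 386
242 259 386
orange [[276, 179, 81, 54, 4041], [82, 218, 49, 42, 659], [37, 270, 65, 85, 3473]]
[array([271.8, 189.7]), array([353.4, 190. ]), array([277.9, 179.5]), array([349.4, 179.8])]
```

Both the pose readings and the wrist picture (plaque middle at column 322, lip middle at 316.5) show the plaque 2.5 mm too far in y. I correct that while coming down.

Emit:
{"name": "apply_moves", "arguments": {
  "rows": [
    [0.004,-0.01,0.02,0,0,0.002],
    [0.008,-0.01,0.035,0,0,0.003],
    [0.008,-0.01,0.05,0,0,0.003],
    [0.008,-0.01,0.05,0,0,0.003]
  ]
}}

```text
clock: 14.5
tcp_pos: [0.5888, -0.1932, 0.0662]
orientation: [0.329, 2.773, -0.057]
contact_force: [0.5, 0.0, -1.6]
grip_width: 0.0535
gripper_force: 84.4
```

```bash
cat >> go.py <<'E'
from fit import orange
def cols():
    f=r.grab_frame("wrist");H=cv2.cvtColor(f["pixels"],cv2.COLOR_RGB2HSV)
    for nm,m in(("blue",cv2.inRange(H,(105,90,40),(130,255,255))),("orange",orange(f))):
        n,l,s,ce=cv2.connectedComponentsWithStats(m)
        for i in range(1,n):
            if s[i,4]>800 and 200<ce[i][0]<440: print(nm,s[i],"mid",s[i,0]+s[i,2]/2)
E
python3 - <<'E'
from go import *
inrest();cols()
E
```

```text
plaque rel mm [6.9 0.1 6. ] F rest [-0.1  0.2 -1.7] turn [-0.05 -0.03  0.03]
blue [ 258  233  129  119 8522] mid 322.5
orange [ 278  190   88   43 3575] mid 322.0
```

Centred. Next I lower it gently to contact.

Emit:
{"name": "apply_moves", "arguments": {
  "rows": [
    [0,0,0.008,0,0,0],
    [0,0,0.014,0,0,0],
    [0,0,0.014,0,0,0]
  ]
}}

```text
clock: 14.92
tcp_pos: [0.59, -0.1935, 0.0632]
orientation: [0.329, 2.773, -0.057]
contact_force: [-0.3, -0.1, -0.6]
grip_width: 0.0538
gripper_force: 84.4
```

Emit:
{"name": "apply_moves", "arguments": {
  "rows": [
    [0,0,0.006,0,0,0],
    [0,0,0.006,0,0,0]
  ]
}}

```text
clock: 15.18
tcp_pos: [0.5906, -0.1937, 0.0619]
orientation: [0.329, 2.773, -0.057]
contact_force: [-0.2, 0.4, 0.0]
grip_width: 0.0533
gripper_force: 84.4
```

```bash
python3 - <<'E'
from go import *
inrest();cols()
E
```

```text
plaque rel mm [7.2 0.1 1.2] F rest [-0.3  0.3  0.1] turn [-0.05 -0.07  0.03]
blue [ 258  233  129  119 8491] mid 322.5
orange [ 276  192   92   41 3514] mid 322.0
```

Emit:
{"name": "apply_moves", "arguments": {
  "rows": [
    [0.008,0,0.002,0,0,0],
    [0.014,0,0.002,0,0,0],
    [0.014,0,0.002,0,0,0]
  ]
}}

```text
clock: 15.6
tcp_pos: [0.588, -0.1931, 0.0608]
orientation: [0.329, 2.771, -0.057]
contact_force: [-1.3, -0.6, 6.1]
grip_width: 0.0534
gripper_force: 84.9
```

Emit:
{"name": "apply_moves", "arguments": {
  "rows": [
    [0.006,0,0,0,0,0],
    [0.012,0,0,0,0,0],
    [0.012,0,0,0,0,0]
  ]
}}

```text
clock: 15.98
tcp_pos: [0.5852, -0.1925, 0.0598]
orientation: [0.329, 2.771, -0.057]
contact_force: [-0.8, 0.2, 4.9]
grip_width: 0.0535
gripper_force: 84.9
```

```bash
python3 - <<'E'
from go import *
inrest();cols()
E
```

```text
plaque rel mm [ 1.3 -0.   1.1] F rest [0.9 0.  4.9] turn [-0.04 -0.14  0.04]
blue [ 258  233  129  119 8013] mid 322.5
orange [ 277  205   90   33 2868] mid 322.0
```

Emit:
{"name": "apply_moves", "arguments": {
  "rows": [
    [0.005,0,0,0,0,0],
    [0.008,0,0,0,0,0],
    [0.008,0,0,0,0,0]
  ]
}}

```text
clock: 16.4
tcp_pos: [0.5838, -0.1922, 0.0592]
orientation: [0.329, 2.771, -0.057]
contact_force: [0.8, -0.5, 5.8]
grip_width: 0.0537
gripper_force: 84.9
```

```bash
python3 - <<'E'
from go import *
inrest();cols()
E
```

```text
plaque rel mm [-0.2 -0.   1.1] F rest [ 2.8 -0.3  5.1] turn [-0.04 -0.18  0.04]
blue [ 258  233  129  119 7699] mid 322.5
orange [ 277  207   90   35 2910] mid 322.0
```

Emit:
{"name": "apply_moves", "arguments": {
  "rows": [
    [0.004,0,0,0,0,0],
    [0.004,0,0,0,0,0],
    [0.004,0,0,0,0,0]
  ]
}}

```text
clock: 16.82
tcp_pos: [0.5837, -0.1921, 0.0592]
orientation: [0.328, 2.769, -0.058]
contact_force: [3.7, -1.1, 5.3]
grip_width: 0.0534
gripper_force: 84.7
```

```bash
python3 - <<'E'
from go import *
inrest()
E
```

```text
plaque rel mm [-0.3  0.   1.1] F rest [ 5.5 -0.2  3.7] turn [-0.03 -0.27  0.03]
```

Against the lip: the force there rises and motion has stopped. I ease the grip, then open.

Emit:
{"name": "apply_moves", "arguments": {
  "rows": [
    [-0.003,0,0,0,0,0],
    [-0.003,0,0,0,0,0]
  ],
  "newtons": 20
}}

```text
clock: 17.08
tcp_pos: [0.5837, -0.1921, 0.0592]
orientation: [0.329, 2.771, -0.057]
contact_force: [2.2, -1.1, 6.5]
grip_width: 0.0536
gripper_force: 84.9
```

Emit:
{"name": "apply_moves", "arguments": {
  "rows": [
    [0,0,0,0,0,0],
    [0,0,0,0,0,0],
    [0,0,0,0,0,0],
    [0,0,0,0,0,0]
  ],
  "claw": 1
}}

```text
clock: 17.58
tcp_pos: [0.5822, -0.1916, 0.058]
orientation: [0.329, 2.774, -0.057]
contact_force: [-0.2, 0.2, -0.2]
grip_width: 0.0853
gripper_force: 0.0
```

```bash
python3 - <<'E'
from go import *
inrest();cols()
E
```

```text
plaque rel mm [-2.2  0.2  0.5] F rest [-0.3  0.1 -0.1] turn [-0.05 -0.    0.03]
blue [ 258  237  129  115 7340] mid 322.5
orange [ 277  212   90   35 2921] mid 322.0
```

Emit:
{"name": "apply_moves", "arguments": {
  "rows": [
    [0,0,-0.06,0,0,0],
    [0,0,-0.16,0,0,0],
    [0,0,-0.3,0,0,0],
    [0,0,-0.44,0,0,0],
    [0,0,-0.56,0,0,0]
  ]
}}

```text
clock: 18.25
tcp_pos: [0.5352, -0.1806, 0.1918]
orientation: [0.329, 2.772, -0.056]
contact_force: [1.3, -0.4, 0.8]
grip_width: 0.0857
gripper_force: 0.0
```

Emit:
{"name": "apply_moves", "arguments": {
  "rows": [
    [0.1,0.2,-0.1,0,0,0],
    [0.2,0.4,-0.2,0,0,0],
    [0.2,0.6,-0.2,0,0,0],
    [0.2,0.7,-0.2,0,0,0],
    [0.2,0.7,-0.2,0,0,0]
  ]
}}

```text
clock: 18.88
tcp_pos: [0.5145, 0.0065, 0.2206]
orientation: [0.324, 2.772, -0.055]
contact_force: [-0.3, -0.1, 0.0]
grip_width: 0.0856
gripper_force: 0.0
```

```bash
python3 - <<'E'
from go import *
from fit import *
for k in range(2):
    f=r.grab_frame(("top","scene")[k])
    pl=[box((-.07,-.028,0),(.08,.028,.004))]
    P=[proj(f,C+W@np.array([x,y,.004])).round(1).tolist() for x in(-.07,.08) for y in(-.028,.028)]
    H=cv2.cvtColor(f["pixels"],cv2.COLOR_RGB2HSV);m=cv2.inRange(H,(105,90,30),(130,255,255));m=cv2.morphologyEx(m,cv2.MORPH_CLOSE,np.ones((5,5),np.uint8))
    n,l,s,ce=cv2.connectedComponentsWithStats(m);c=proj(f,C)
    i=min((i for i in range(1,n) if s[i,4]>100),key=lambda i:np.hypot(*(ce[i]-c)))
    q=cv2.minAreaRect(np.argwhere(l==i)[:,::-1].astype(np.float32));print("pred",cv2.minAreaRect(np.array(P,np.float32)));print("obs",q)
    for t in("bowl","bottle","model_center"): print(t,[onz(f,d["point"],.011 if t[0]=="m" else 0)[:2].round(3) for d in r.landmark_of(f,t)][:1])
    save(f,("end_top","end_scene")[k]+".png")
E
```

```text
pred ((392.99993896484375, 182.65000915527344), (18.35616111755371, 48.70132827758789), 15.359091758728027)
obs ((393.1783447265625, 181.99362182617188), (17.83291244506836, 48.3068733215332), 16.389541625976562)
bowl [array([0.543, 0.413])]
bottle [array([ 0.592, -0.422])]
model_center [array([ 0.82 , -0.003])]
pred ((238.89999389648438, 237.24998474121094), (47.24571228027344, 24.521249771118164), 87.93153381347656)
obs ((239.5, 238.0), (46.0, 23.0), 90.0)
bowl [array([0.54, 0.41])]
bottle [array([ 0.609, -0.42 ])]
model_center [array([ 0.811, -0.01 ])]
```

Both views match the predicted seated pose within a pixel, and the bystanders have not moved beyond detector noise. I hand in.

```bash
python3 -c "
from bench import r
print(r.hand_in())"
```

```text
the job is handed in; nothing more can be done
None
```

The plaque was slid out about 48 mm, pinched by its long sides, lifted off and set face up on the orange rest, centred and against the lip; I handed the job in at about 19 s, with the arm clear and no verdict returned.

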